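# Lock a bar mould on the vibrating table

## Robot

A 7-joint arm with a two-finger parallel gripper is mounted at the origin on the work surface. World frame = base frame: x ahead of the robot, y to its left, z up, the work surface at z = 0. Lengths are in m, angles in rad, forces in N, time in s.
With the tool pointing down it reaches from about 0.375 to 0.925 m from the base axis. Payload 3.1 kg.
Tool frame: the origin (TCP) lies between the finger pads; the fingertips stand 19 mm ahead of it and the grasp point (between the pads) is the TCP; z points along the fingers, y is the direction in which the jaws open and shut (so a half turn about z gives the same grasp; the last joint's range is limited). The gripper opens to 85 mm and grips with 20 to 120 N. Pads are 22 mm wide; open, the fingers measure 114 mm over their backs; the gripper's body (76 mm by 85 mm) begins 54 mm behind the grasp point. The pads swing forward as they close: fully open they stand 13 mm farther back than shut.
Start: joints at [1.091, 0.383, 0.044, 1.598, -0.018, 1.161, -0.05], TCP at [0.242, -0.603, 0.25] pointing down, gripper open.
Joint ranges: [-2.61, 2.61], [-0.41, 2.15], [-1.48, 1.57], [0, 2.5], [-1.57, 4.71], [0.05, 1.97], [-2.85, 2.85]. Speed limits (rad/s): [2.79, 2.79, 3.14, 3.14, 3.14, 3.14, 3.14].

## Interface

Orientations are given as a unit quaternion [x, y, z, w].
In Python, from bench import move_ptp, movel, move_j, move_gripper, pause, inverse_kinematics, read_camera, camera_params, MotionError, sign_off, look_for, tip_of, read_time_s, read_qpos, read_joint_vel, read_effort, read_eef_pos, read_tcp_rot, read_ft_force, read_ft_torque, read_finger_gap gives the robot as it stands. Calls block until the motion is done:
- move_ptp(position, orientation): joint-space move of the TCP to a pose.
- movel(position, orientation=None, speed=0.15): straight line of the TCP; orientation=None keeps the orientation; speed is the mean speed in m/s.
- move_j(angles): joint-space move.
- move_gripper(opening, effort=None): finger opening in m; effort is the grip in N (None keeps the last); returns when the fingers have stopped.
- pause(seconds).
- inverse_kinematics(position, orientation): joint angles nearest the present ones, or None.
- read_camera(name): name is "side" or "top"; returns the picture (420x560x3 uint8, red, green, blue); there is no depth.
- camera_params(name): a dict with "K" (3x3 intrinsics, pixels), "camera_from_world" (4x4, takes a point from world to camera coordinates). Camera axes: x right, y down, z forward; pixel columns grow to the right and rows downward; lengths in m; the calibration is good to about 2 mm. A picture is of the moment at which its call begins. camera_params takes no time and is no camera call.
A pose or a line that the arm cannot do raises MotionError and nothing moves.
- sign_off(): hands the job in, once; it reports no verdict.
Trained networks look in the newest picture that a camera, given by its name, has taken for a name from the list of things; names that differ only in an ending like _2 or _b are one class to them, and where a whole thing is asked for, a point or a joint stands for the part that bears it (a point fixed in the world has none). Each returns a list of dicts, best first, with "confidence" (0 to 1); they miss things now and then, are a little off and sometimes report something else, mostly with a low value. They report only what shows in the picture. A call takes as long as a camera call. They do not tell look-alikes from the thing itself.
- look_for(camera, name): "at" ([column, row] in pixels, amid what is visible of it).
- tip_of(camera, name): "at" ([column, row] in pixels: a listed point, or the origin of a listed thing).
Readings, each from a call of its own:
- read_time_s(): time.
- read_qpos(): joint angles.
- read_joint_vel(): joint speeds.
- read_effort(): joint torques, N m.
- read_eef_pos(): TCP position.
- read_tcp_rot(): TCP orientation.
- read_ft_force(): force on the tool from outside, world axes, zero at the start.
- read_ft_torque(): the same for the moment, N m.
- read_finger_gap(): finger opening in m.
Only numpy, scipy, OpenCV 4.12 (cv2) and the standard library are available. Lean on these libraries where they do the work, as an engineer would, in place of code of your own. Each camera call takes 0.05 s, during which the arm holds its last target. There are 200 camera calls.

## Task

Gently set the long three-cavity chocolate mould down flat into the nest of the vibrating table, then turn the clamp knob clockwise (seen from above) until its sprung follower drops fully into the cam's notch, locking the tongue over the mould. Stop there, without forcing the knob on against the end of the notch, and let go. Leave the shorter mould and the other utensils where they are.

Things in the scene. Friction and masses are not known exactly. Their poses are not given: they have to be found in the camera images.
- mould_center (a point): centre (half-way up) of the loose mould to be locked: white rigid plastic, three open cavities in a row, 140 long (its x) x 45 wide (its y) x 30 high (z), 0.11 to 0.22 kg; the same either way round; starts upright on the work surface
- shaker: fixed vibrating table, white enamelled, 310 x 160 (its x from -100 to +210, y -80 to +80), top 45 above the work surface. Origin: on the work surface straight below the middle of the nest; its x runs along the nest towards the clamp knob, whose upright axis is at x = 125, y = 0
- nest_seat (a point): where the mould's centre is when seated, 75 above the work surface (mould top at 90); x along the nest. The nest: a raised aluminium bed 36 wide (narrower than the mould), top at 60, and a U-shaped bracket at each end (top at 85, its last 10 flared outward by 5) taking the mould's ends with 1.5 clearance at each end and 2 at each side. The middle 105 of both long sides is free for fingers
- knob: clamp knob on an upright z axis, origin on the axis 45 above the work surface. Upwards from the origin: steel skirt disc 82 diameter (27 to 33) hiding the cam; hub 32 diameter; steel tongue along its +x, 77 long from the axis, with a foot 46 wide (47 to 53, 2 above a seated mould). At the start the tongue is 1.2 to 1.3 rad short of lying along the nest. It turns clockwise seen from above
- knob_grip (a point): where to pinch the knob: on its axis, 121 above the work surface, in the black upright grip bar, 52 long (x) x 14 thick (y), 100 to 134 above the work surface. Turning takes 0.05 to 0.2 N m; friction holds the knob where it is left. A turn of 0.7 to 1.7 rad is needed (regrasp if you must): the hidden cam is clocked differently each time, so feel for the drop
- follower: sprung steel slide with an upright brass flag (6 x 30, top 92 above the work surface, 50 further out than the origin) at the clamp end of the table; slides along the table's x. Origin at x = 151 when fully in the notch; riding on the cam 2.5 to 5.5 further out. Dropping in, it pulls the knob on by some 0.1 rad; 0.05 rad later the far wall stops the knob dead: lean on it with no more than 0.2 N m
- short_mould_center (a point): centre of another white mould, not to be used: two cavities, 105 x 45 x 30; it may lie in either of the two mould places
- jar: amber jar with a steel lid, 56 diameter x 85 high, origin under its middle; leave alone
- cup: small white cup, 64 diameter x 60 high, origin under its middle; leave alone
- bowl: steel bowl, 150 diameter x 70 high, origin under its middle; leave alone
- scraper: steel dough scraper lying flat, 100 x 85; leave alone
- palette_knife: palette knife lying flat, 240 long; leave alone
Things that resemble listed ones, but are neither listed nor needed, are in the scene too. Leave any brown, pink or yellow look-alike of the part that bears mould_center alone.

How it is judged:
On the way, in this order (a step that is already met when the one before it is completed fails the run):
1. the long mould lies flat in the nest (z of mould_center in the frame of shaker between 0.07 and 0.078 m and horizontal distance between mould_center and shaker below 0.004 m), for 0.2 s.
2. the follower has dropped into the notch (x of follower in the frame of shaker below 0.1528 m), for 0.2 s.
At the end, for the whole second after the job is handed in: The long mould lies flat in the nest (centre within 4 mm of the nest's middle and 3 mm of its seated height, along the nest within 0.06 rad), the follower is in the notch (within 1.8 mm of fully in), and the knob is at rest (below 0.15 rad/s) (all of step 1 and angle between the x axis of mould_center and the x axis of shaker, either way round below 0.06 rad and x of follower in the frame of shaker below 0.1528 m and angular speed of knob below 0.15 rad/s); the robot touches nothing.
It fails at once if the knob was forced against the end of the notch (over 20 N between cam and follower) (contact force between knob and follower above 20 N).
It fails at once if the mould was slammed or pressed into the vibrating table with over 40 N (contact force between shaker and mould above 40 N).
It fails at once if the short mould or another utensil was moved by over 30 mm (distance of any of short_mould_center, jar, cup, bowl, scraper, palette_knife from where it was at the start of the episode above 0.03 m).
It also fails if it takes over 72 s, if anything falls off the work surface, if the arm or the gripper's body presses on something with over 40 N, if the wrist force passes 120 N, or if a joint passes its speed limit or range.

## Working session

There is one attempt and no reset: what is moved stays moved. The work goes in short steps, each a Python script; the robot and the scene stay as the last script left them, time stands still between calls to the robot, and variables do not carry over. Pictures are saved under pics/ and viewed, about 8 in all and at most 12, crops included, and the job is handed in when it is done.

```bash
mkdir -p pics; ls; cat > h.py <<'E'
import numpy as np, cv2
from bench import *
def snap(c,f):
    im=read_camera(c); cv2.imwrite(f'pics/{f}.png',cv2.cvtColor(im,cv2.COLOR_RGB2BGR)); return im
def w2p(c,p):
    P=camera_params(c); q=P['camera_from_world']@np.r_[p,1]; q=P['K']@q[:3]; return q[:2]/q[2]
def p2w(c,uv,z):
    P=camera_params(c); M=np.array(P['camera_from_world']); R,t=M[:3,:3],M[:3,3]
    d=R.T@np.linalg.inv(P['K'])@np.r_[uv,1]; o=-R.T@t
    return o+d*(z-o[2])/d[2]
def down(yaw):  # tool z down; tool y axis (jaw) at yaw+90deg ; tool x at yaw
    from scipy.spatial.transform import Rotation as R
    return (R.from_euler('z',yaw)*R.from_euler('x',np.pi)).as_quat()
E
python3 - <<'E'
from h import *
for c in('top','side'):
    snap(c,c+'0')
    P=camera_params(c);M=np.array(P['camera_from_world']);print(c,-M[:3,:3].T@M[:3,3],np.round(M[:3,:3],2).tolist(),P['K'][0][0])
    for n in('mould_center','short_mould_center','shaker','nest_seat','knob','knob_grip','follower'):
        print(n,[(np.round(d['at'],1).tolist(),round(d['confidence'],2)) for d in tip_of(c,n)][:5])
print(read_tcp_rot(),read_time_s())
E
```

```text
pics
top [0.29551844 0.00252195 1.24193576] [[0.07, -1.0, 0.01], [-0.97, -0.07, -0.21], [0.21, 0.01, -0.98]] 412.8045951170393
mould_center [([254.4, 275.8], 0.94), ([361.2, 205.8], 0.92), ([321.6, 242.3], 0.89), ([339.7, 298.7], 0.85), ([420.9, 226.4], 0.61)]
short_mould_center [([375.2, 257.1], 0.75)]
shaker [([249.9, 204.4], 0.9)]
nest_seat [([251.5, 200.5], 0.85), ([207.6, 198.5], 0.28)]
knob [([206.0, 198.2], 0.8), ([144.1, 187.3], 0.23)]
knob_grip [([206.1, 190.7], 0.61), ([129.4, 264.1], 0.57)]
follower [([201.7, 195.3], 0.5), ([251.0, 204.0], 0.4)]
side [0.45275159 0.96733083 0.92244412] [[-1.0, -0.1, -0.01], [-0.05, 0.66, -0.75], [0.08, -0.75, -0.66]] 421.4548254517071
mould_center [([286.4, 147.6], 0.83), ([334.7, 238.7], 0.75), ([266.2, 174.0], 0.73), ([298.9, 199.9], 0.73), ([346.1, 190.6], 0.71)]
short_mould_center [([310.0, 167.4], 0.54)]
shaker [([266.0, 249.1], 0.61)]
nest_seat [([266.0, 228.1], 0.88)]
knob [([254.6, 269.4], 0.84)]
knob_grip [([252.4, 247.5], 0.7), ([204.1, 209.4], 0.69)]
follower [([247.0, 281.0], 0.58)]
[9.81830750e-01 1.89758735e-01 1.88946939e-05 2.86452410e-05] 0.8
```

View pics/top0.png

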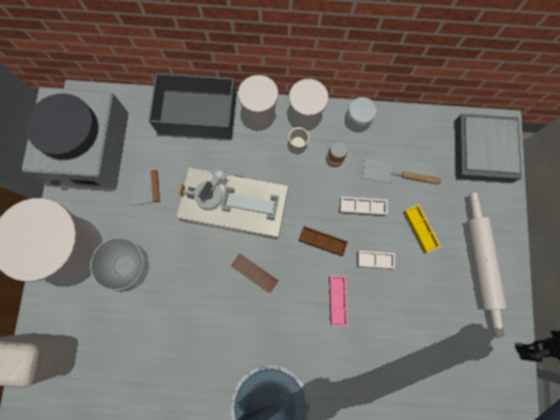

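View pics/side0.png

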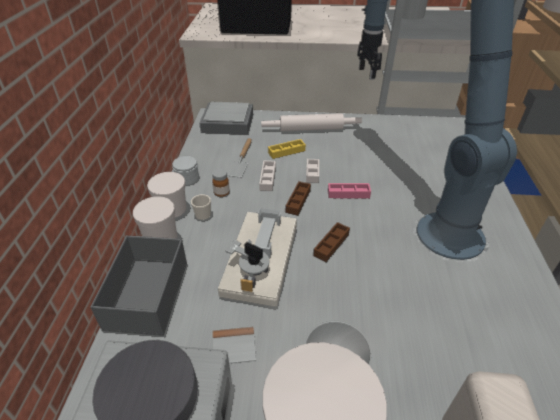

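Top view: long white mould at (364,206), short one at (376,260), and the shaker with its knob to the left at (208,190). In the side view the long mould is at (267,175). I'll triangulate these and view enlarged crops.

```bash
cat >> h.py <<'E'
def tri(a,b):
    A=[]
    for c,uv in(('top',a),('side',b)):
        P=camera_params(c);M=np.array(P['K'])@np.array(P['camera_from_world'])[:3]
        A+= [uv[0]*M[2]-M[0],uv[1]*M[2]-M[1]]
    X=np.linalg.svd(np.array(A))[2][-1];X=X[:3]/X[3]
    return X,[np.round(w2p(c,X)-uv,1) for c,uv in(('top',a),('side',b))]
E
python3 - <<'E'
from h import *
for n,a,b in(('mould',(361.2,205.8),(266.2,174)),('seat',(251.5,200.5),(266,228.1)),('shaker',(249.9,204.4),(266,249.1)),('knob',(206,198.2),(254.6,269.4)),('grip',(206.1,190.7),(252.4,247.5))):
    print(n,tri(a,b))
# white mask of mould and shaker
for c,roi in(('top',(330,190,400,222)),('side',(250,155,285,195))):
    im=cv2.imread(f'pics/{c}0.png');x0,y0,x1,y1=roi
    g=im[y0:y1,x0:x1].min(2); m=cv2.morphologyEx((g>150).astype('u1'),cv2.MORPH_CLOSE,np.ones((7,7)))
    r=cv2.minAreaRect(np.argwhere(m)[:,::-1].astype('f4'));print(c,r)
    b=cv2.boxPoints(r)+[x0,y0]
    if c=='top': print([np.round(p2w(c,q,.03),4).tolist() for q in b])
a=cv2.imread('pics/top0.png')[155:245,165:305];b=cv2.imread('pics/top0.png')[180:280,320:420]
cv2.imwrite('pics/c1.png',cv2.resize(a,None,fx=5.7,fy=5.7,interpolation=2))
b=cv2.imread('pics/side0.png')[145:305,210:320]
cv2.imwrite('pics/c2.png',cv2.resize(b,None,fx=3.7,fy=3.7,interpolation=2))
E
```

```text
mould (array([ 0.5890959 , -0.23536716,  0.02067026]), [array([ 0.2, -1.5]), array([1.2, 0.4])])
seat (array([0.5616728 , 0.09440388, 0.07486995]), [array([-0.2,  1. ]), array([-1. , -0.3])])
shaker (array([ 0.56426923,  0.10457172, -0.00205437]), [array([-0.3,  1.7]), array([-1.7, -0.5])])
knob (array([0.57228271, 0.23137602, 0.04882461]), [array([ 0.2, -1.3]), array([1.4, 0.4])])
grip (array([0.57707735, 0.21950935, 0.12137572]), [array([ 0.2, -1.3]), array([1.3, 0.4])])
top ((34.49274444580078, 14.612434387207031), (47.996986389160156, 15.83803939819336), 3.6913859844207764)
[[0.5616, -0.17, 0.03], [0.6107, -0.1712, 0.03], [0.6113, -0.3162, 0.03], [0.5623, -0.3138, 0.03]]
side ((14.13401985168457, 22.948453903198242), (17.667022705078125, 40.816917419433594), 23.96249008178711)
```

View pics/c1.png

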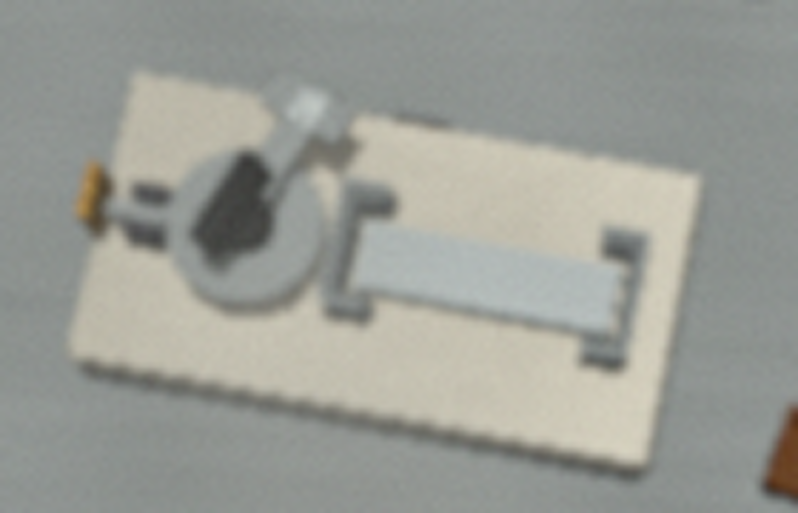

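View pics/c2.png

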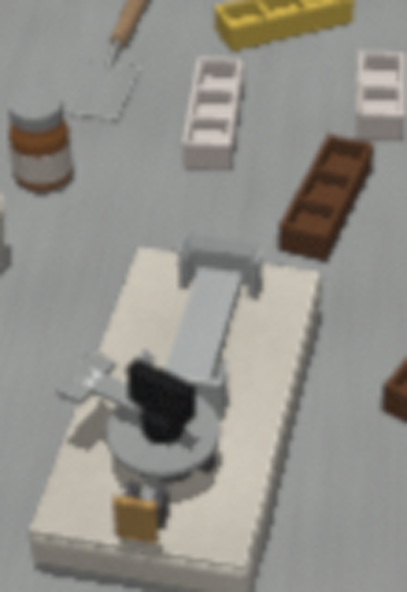

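The crops show the empty nest and the tongue pointing up-right, about 1.25 rad short. The networks and my mask disagree by up to 9 mm on the mould, so I'll fit 3D boxes to the silhouettes in both views.

```bash
cat > fit.py <<'E'
from h import *
from scipy.optimize import minimize
from scipy.spatial.transform import Rotation as R
S=6
def mask(c,roi,f,thr):
    im=cv2.imread(f).astype('f4');x0,y0,x1,y1=roi
    im=im[y0:y1,x0:x1]; v=im[...,2]-im[...,0]+0*im[...,1]
    v=cv2.resize(cv2.GaussianBlur(v,(0,0),.7),None,fx=S,fy=S,interpolation=cv2.INTER_CUBIC)
    m=(v>thr).astype('u1'); k,l,st,_=cv2.connectedComponentsWithStats(m)
    m=(l==1+st[1:,4].argmax()).astype('u1')
    h=cv2.convexHull(max(cv2.findContours(m,0,1)[0],key=cv2.contourArea)); o=np.zeros_like(m); cv2.fillConvexPoly(o,h,1); return o,m
def fit(box,p0,views,f):
    ms={}
    for c,(roi,thr) in views.items(): ms[c]=mask(c,roi,f%c,thr)[0]
    pts=np.array([[x,y,z] for x in box[0] for y in box[1] for z in box[2]])
    def hull(p,c):
        q=R.from_euler('z',p[2]).apply(pts)+[p[0],p[1],0]
        u=np.array([w2p(c,a) for a in q]); r=views[c][0]
        return cv2.convexHull(np.round(((u-r[:2]+.5)*S-.5)*256).astype('i4'))
    def cost(s,cs):
        p=np.array([s[0]/100,s[1]/100,s[2]/10]);e=0
        for c in cs:
            o=np.zeros_like(ms[c]);cv2.fillConvexPoly(o,hull(p,c),1,shift=8);e+=(o^ms[c]).sum()/ms[c].sum()
        return e
    for cs in (['top'],['side'],['top','side']):
        s0=np.array([p0[0]*100,p0[1]*100,p0[2]*10])
        r=minimize(cost,s0,args=(cs,),method='Nelder-Mead',options=dict(initial_simplex=s0+np.array([[0,0,0],[1,0,0],[0,1,0],[0,0,1]])*.8,xatol=.005,fatol=1e-5))
        print(cs,np.round([r.x[0]/100,r.x[1]/100,r.x[2]/10],4),'err',round(r.fun,3))
    for c in cs: cv2.imwrite(f'pics/m_{c}.png',ms[c]*255)
    return r.x*[.01,.01,.1]
E
python3 - <<'E'
from fit import *
im=cv2.imread('pics/top0.png').astype(int); 
for n,u,v in(('mould',348,199),('table',350,235),('shtop',255,215),('shface',220,236)): print(n,im[v,u])
im=cv2.imread('pics/side0.png').astype(int)
for n,u,v in(('mould',262,180),('face',265,188),('table',285,190),('shtop',250,215),('shface',250,300),('shfaceR',288,270)): print(n,im[v,u])
print('mould');fit([(-.07,.07),(-.0225,.0225),(0,.03)],(.588,-.243,1.58),dict(top=((332,190,398,224),5),side=((252,153,283,198),5)),'pics/%s0.png')
print('shaker');fit([(-.1,.21),(-.08,.08),(0,.045)],(.562,.1,1.45),dict(top=((165,155,300,250),5),side=((210,200,305,312),5)),'pics/%s0.png')
E
```

```text
mould [127 134 140]
table [143 144 140]
shtop [176 193 195]
shface [148 154 147]
mould [154 159 167]
face [115 118 125]
table [147 149 147]
shtop [183 196 202]
shface [108 114 118]
shfaceR [149 150 148]
mould
['top'] [ 0.5867 -0.2423  1.576 ] err 0.02
['side'] [ 0.5831 -0.2463  1.4523] err 0.307Traceback (most recent call last):
  File "<stdin>", line 6, in <module>
  File "fit.py", line 27, in fit
    r=minimize(cost,s0,args=(cs,),method='Nelder-Mead',options=dict(initial_simplex=s0+np.array([[0,0,0],[1,0,0],[0,1,0],[0,0,1]])*.8,xatol=.005,fatol=1e-5))
    res = _minimize_neldermead(fun, x0, args, callback, bounds=bounds,
                               **options)
    fxr = func(xr)
    fx = function(np.copy(x), *(wrapper_args + args))
  File "fit.py", line 23, in cost
    o=np.zeros_like(ms[c]);cv2.fillConvexPoly(o,hull(p,c),1,shift=8);e+=(o^ms[c]).sum()/ms[c].sum()
                                                ~~~~^^^^^
  File "fit.py", line 18, in hull
    u=np.array([w2p(c,a) for a in q]); r=views[c][0]
                ~~~^^^^^
  File "h.py", line 6, in w2p
    P=camera_params(c); q=P['camera_from_world']@np.r_[p,1]; q=P['K']@q[:3]; return q[:2]/q[2]
ValueError: time passes only in moves, steps and waits
```

```bash
sed -i 's/^from bench import \*/from bench import *\nimport functools\ncamera_params=functools.lru_cache(None)(camera_params)/' h.py
python3 - <<'E'
from fit import *
print('mould');fit([(-.07,.07),(-.0225,.0225),(0,.03)],(.588,-.243,1.58),dict(top=((332,190,398,224),5),side=((252,153,283,198),9)),'pics/%s0.png')
a=cv2.imread('pics/m_side.png')
print('shaker');fit([(-.1,.21),(-.08,.08),(0,.045)],(.562,.1,1.45),dict(top=((165,155,300,250),5),side=((210,200,305,312),5)),'pics/%s0.png')
b=cv2.imread('pics/m_side.png')[:560];c=cv2.imread('pics/m_top.png')[:,:]
im=np.zeros((600,800,3),'u1')
for k,(t,x,y) in enumerate(((a,0,0),(b,150,0),(c,480,0))):
    t=cv2.resize(t,None,fx=.4,fy=.4);im[y:y+t.shape[0],x:x+t.shape[1]]=t[:, :800-x]
im=im[:280]
cv2.imwrite('pics/masks.png',im)
E
```

```text
mould
['top'] [ 0.5867 -0.2423  1.576 ] err 0.02
['side'] [ 0.5904 -0.2477  1.6081] err 0.153
['top', 'side'] [ 0.588  -0.2423  1.5925] err 0.255
shaker
['top'] [0.5613 0.0992 1.4498] err 0.036
['side'] [0.5641 0.0931 1.4573] err 0.208
['top', 'side'] [0.5611 0.0984 1.4449] err 0.263
```

View pics/masks.png

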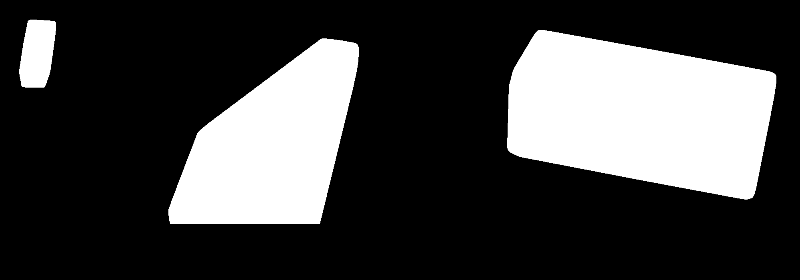

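```bash
python3 - <<'E'
from h import *
# top-plane corners, shaker frame (-.1/.21, +-.08) ; c1: shaker x left, shaker y down
L={'top':[((135,72),(.21,-.08)),((703,177),(-.1,-.08)),((645,463),(-.1,.08)),((75,359),(.21,.08))]}
f=lambda q:np.array([(q[0]+.5)/5.7-.5+165,(q[1]+.5)/5.7-.5+155])
g=lambda q:np.array([(q[0]+.5)/3.7-.5+210,(q[1]+.5)/3.7-.5+145])
sid=[((140,248),(-.1,-.08)),((323,268),(-.1,.08)),((248,571),(.21,.08)),((33,536),(.21,-.08))]
def solve(W,B):
    W=np.array(W)[:,:2];B=np.array(B);wm,bm=W.mean(0),B.mean(0)
    H=(B-bm).T@(W-wm);yaw=np.arctan2(H[0,1]-H[1,0],H[0,0]+H[1,1])
    Rm=np.array([[np.cos(yaw),-np.sin(yaw)],[np.sin(yaw),np.cos(yaw)]]);t=wm-Rm@bm
    print(np.round(t,4),round(yaw,4),'res mm',np.round((W-(B@Rm.T+t))*1e3,1).tolist())
solve([p2w('top',f(a),.045) for a,_ in L['top']],[b for _,b in L['top']])
solve([p2w('side',g(a),.045) for a,_ in sid],[b for _,b in sid])
# bed ends and brackets in top crop: bracket outer ends
print('bracket mid', (p2w('top',f((360,250)),.085)+p2w('top',f((625,298)),.085))/2)
print('bed mid z60', p2w('top',f((486,279)),.06))
print('hub/disc centre z78', p2w('top',f((247,230)),.078), 'grip top', p2w('top',f((235,208)),.134))
E
```

```text
[0.5594 0.0972] 1.4575 res mm [[-1.3, -0.8], [-2.6, 2.5], [2.7, 4.3], [1.2, -5.9]]
[0.5618 0.1016] 1.4627 res mm [[-2.6, 2.3], [1.2, -2.9], [4.0, -0.1], [-2.6, 0.7]]
bracket mid [0.55598236 0.09443471 0.085     ]
bed mid z60 [0.55872711 0.09940615 0.06      ]
hub/disc centre z78 [0.57165491 0.22141967 0.078     ] grip top [0.56891174 0.21785874 0.134     ]
```

```bash
python3 - <<'E'
from h import *
for y in(1.582,1.582-np.pi):
    print(y,np.round(inverse_kinematics([.5877,-.2425,.15],down(y)),2), np.round(inverse_kinematics([.5595,.098,.15],down(y-.125)),2))
y=1.582
q=inverse_kinematics([.5877,-.2425,.15],down(y))
if abs(q[6])>1.8: y-=np.pi
move_ptp([.5877,-.2425,.12],down(y))
movel([.5877,-.2425,.024],speed=.12)
print(read_ft_force())
move_gripper(.03,30); print(read_finger_gap(),read_eef_pos(),read_ft_force())
movel([.5877,-.2425,.16],speed=.15)
print(read_finger_gap(),read_ft_force(),read_time_s(),y)
move_ptp([.5595,.098,.16],down(y-.125))
print(read_ft_force(),read_time_s(),read_eef_pos())
snap('top','top1');snap('side','side1')
for c in('top','side'):
  for n in('mould_center','nest_seat'): print(c,n,[(np.round(d['at'],1).tolist(),round(d['confidence'],2)) for d in tip_of(c,n)][:5])
a=cv2.imread('pics/top1.png')[155:245,165:305];a=cv2.resize(a,(560,360),interpolation=2)
b=cv2.imread('pics/side1.png')[130:300,210:320];b=cv2.resize(b,None,fx=2.1,fy=2.1,interpolation=2)
o=np.zeros((360,800,3),'u1');o[:,:560]=a;o[:357,560:791]=b;cv2.imwrite('pics/v1.png',o)
E
```

```text
1.582 [ 0.62  0.49 -0.37  1.7   0.21  0.99  0.18] [ 0.34  0.44 -0.7   1.86  0.34  0.97 -0.63]
-1.559592653589793 [ 0.24  0.46  0.11  1.72 -0.06  0.97 -2.76] [ 0.7   0.71 -1.24  1.84  0.74  1.15  2.22]
[-0.78459358 -0.4528715   0.60610102]
0.044184606480511326 [ 0.58825834 -0.242759    0.02488143] [-0.56165929 -0.21029861  3.39616   ]
0.04439898204311858 [-0.13266315  0.67290981 -1.19433852] 5.1333 1.582
[ 0.51147263  0.65652691 -2.09158548] 6.425 [0.56005327 0.09577824 0.15967235]
top mould_center [([321.5, 240.6], 0.92), ([420.9, 228.8], 0.86), ([254.2, 272.9], 0.74), ([336.5, 300.2], 0.62)]
top nest_seat [([142.6, 187.0], 0.18)]
side mould_center [([348.7, 190.0], 0.89), ([331.4, 240.7], 0.87), ([262.1, 205.0], 0.77), ([288.0, 148.6], 0.58)]
side nest_seat [([265.5, 227.5], 0.58)]
```

View pics/v1.png

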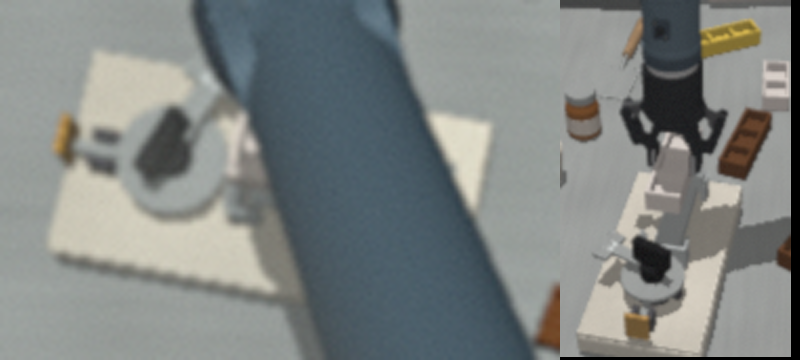

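```bash
python3 - <<'E'
from h import *
for n,c,uv,z in(('mould held','side',(262.1,205),.151),('nest','side',(265.8,227.8),.075),('nest','top',(251.5,200.5),.075),('mould0','side',(266.2,174),.015),('mould0','top',(361.2,205.8),.015)): print(n,c,p2w(c,uv,z))
pause(.3);print(read_eef_pos(),read_ft_force(),read_ft_torque())
snap('side','side2')
for n in('mould_center','nest_seat'):print(n,[(np.round(d['at'],1).tolist(),round(d['confidence'],2)) for d in tip_of('side',n)][:5])
o=cv2.imread('pics/side2.png')
from scipy.spatial.transform import Rotation as R
def draw(ctr,yaw,box,z0,col):
    pts=np.array([[x,y,z] for z in(z0,z0+box[2]) for x,y in((-box[0],-box[1]),(box[0],-box[1]),(box[0],box[1]),(-box[0],box[1]))])
    q=R.from_euler('z',yaw).apply(pts)+[*ctr,0]
    S=5;u=np.array([((w2p('side',a)-[215,165]+.5)*S-.5) for a in q]).round().astype(int)
    for i in range(4):
        for a,b in((i,(i+1)%4),(i+4,(i+1)%4+4),(i,i+4)): cv2.line(im,u[a],u[b],col,1,16)
im=cv2.resize(o[165:285,215:315],None,fx=5,fy=5,interpolation=2)
p=read_eef_pos();draw(p[:2],1.457,(.07,.0225,.03),p[2]-.0245,(0,0,255))
draw((.5605,.098),1.457,(.0175+.054,.0245,.03),.06-.005,(0,255,0))
cv2.imwrite('pics/v2.png',im)
E
```

```text
mould held side [0.56976533 0.08206846 0.151     ]
nest side [0.55946146 0.09425944 0.075     ]
nest top [0.56472835 0.09416291 0.075     ]
mould0 side [ 0.59453848 -0.24470868  0.015     ]
mould0 top [ 0.58557553 -0.23594177  0.015     ]
[0.55952419 0.09801262 0.16002165] [-0.00221822 -0.54953659 -1.28439492] [ 0.05498634 -0.02359116 -0.04119784]
mould_center [([296.9, 199.7], 0.91), ([263.0, 212.2], 0.74), ([329.7, 238.5], 0.65), ([348.6, 189.1], 0.61), ([286.9, 149.5], 0.59)]
nest_seat [([264.2, 226.4], 0.58)]
```

View pics/v2.png

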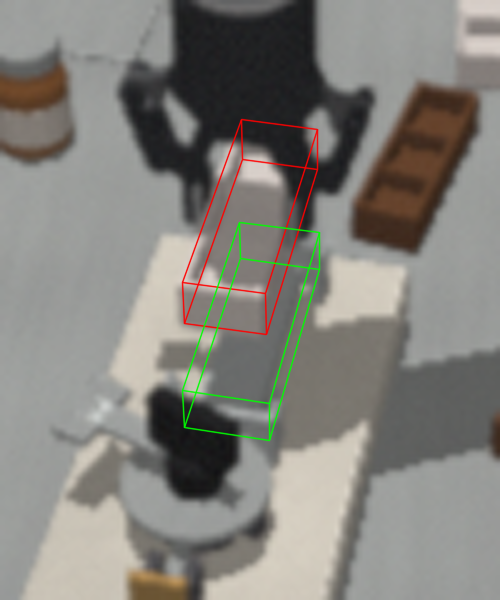

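The mould is held upright and the model outlines sit within a few px of both it and the nest. I'll lower it in small steps with a force watch.

```bash
python3 - <<'E'
from h import *
movel([.5597,.098,.113],speed=.1);pause(.2)
f0=np.array(read_ft_force());t0=np.array(read_ft_torque());print(f0.round(2),t0.round(3))
z=.113
while z>.0846:
    z-=.002
    movel([.5597,.098,z],speed=.04)
    f=np.array(read_ft_force())-f0;t=np.array(read_ft_torque())-t0
    print(round(z,4),np.array(read_eef_pos()).round(4),f.round(1),t.round(2))
    if np.linalg.norm(f)>8: break
print(read_time_s(),read_finger_gap())
E
```

```text
[-0.61 -0.65 -2.25] [ 0.043 -0.008  0.02 ]
0.111 [0.5597 0.0979 0.1111] [0.3 1.  0.4] [-0.06  0.03  0.05]
0.109 [0.5595 0.0979 0.1088] [1.1 0.5 0.6] [-0.05 -0.01 -0.06]
0.107 [0.5595 0.098  0.1068] [ 0.5  0.7 -0.9] [-0.02 -0.02  0.01]
0.105 [0.5595 0.098  0.1048] [ 0.2 -0.5  0.5] [ 0.01  0.05 -0.02]
0.103 [0.5595 0.098  0.1028] [-0.   0.8  0.7] [-0.05 -0.04 -0.07]
0.101 [0.5595 0.0979 0.1008] [-0.7 -0.1  1.3] [-0.01 -0.02  0.02]
0.099 [0.5599 0.098  0.099 ] [ 1.6  0.8 -0. ] [-0.07 -0.08 -0.03]
0.097 [0.5599 0.098  0.0969] [0.6 0.7 0.9] [-0.02 -0.15 -0.03]
0.095 [0.5599 0.098  0.0949] [1.1 0.7 0.3] [-0.03 -0.2   0.01]
0.093 [0.5599 0.098  0.0929] [ 2.4  0.2 -0.1] [ 0.   -0.28 -0.02]
0.091 [0.5599 0.098  0.0909] [ 1.7  0.2 -0. ] [-0.01 -0.32 -0.  ]
0.089 [0.5599 0.098  0.0889] [ 2.   0.5 -0.4] [-0.08 -0.4  -0.02]
0.087 [0.5599 0.098  0.0869] [ 2.5  0.9 -0.6] [-0.04 -0.42 -0.03]
0.085 [0.5599 0.098  0.0849] [3.9 0.4 0.2] [-0.11 -0.52 -0.04]
0.083 [0.5599 0.098  0.0848] [-1.4 -0.4 10.2] [-0.28  0.35 -0.05]
11.7417 0.04445343882656845
```

Mould seated at the expected height (TCP 0.085, contact 10 N). I'll release, retreat, and check the mould and tongue.

```bash
python3 - <<'E'
from h import *
movel([.5597,.098,.0855],speed=.04)
move_gripper(.075);pause(.1);print(read_ft_force())
movel([.5597,.098,.19],speed=.2)
move_ptp([.50,.33,.24],down(2.707))
print(np.round(read_qpos(),2),read_time_s())
snap('top','top3');snap('side','side3')
a=cv2.imread('pics/top3.png')[155:245,165:305];a=cv2.resize(a,(560,360),interpolation=2)
b=cv2.imread('pics/side3.png')[200:310,210:310];b=cv2.resize(b,None,fx=2.4,fy=2.4,interpolation=2)
o=np.zeros((360,800,3),'u1');o[:,:560]=a;o[:264,560:800]=b;cv2.imwrite('pics/v3.png',o)
for c in('top','side'):
  for n in('mould_center','knob_grip','knob','follower'): print(c,n,[(np.round(d['at'],1).tolist(),round(d['confidence'],2)) for d in tip_of(c,n)][:5])
E
```

```text
[ 0.71337673 -0.32498816 -0.33426987]
[ 0.01  0.42 -0.82  1.7   0.33  1.17  0.23] 14.1417
top mould_center [([420.3, 228.4], 0.84), ([254.9, 272.0], 0.69), ([249.2, 204.6], 0.67), ([334.1, 301.2], 0.66), ([321.4, 243.4], 0.65)]
top knob_grip [([206.3, 191.9], 0.62)]
top knob [([208.0, 198.8], 0.82), ([201.2, 194.9], 0.16)]
top follower [([202.0, 195.0], 0.64)]
side mould_center [([298.2, 199.4], 0.75), ([331.3, 238.8], 0.75), ([346.1, 190.6], 0.55), ([261.4, 230.2], 0.46)]
side knob_grip []
side knob [([258.1, 270.4], 0.75)]
side follower [([250.9, 278.9], 0.67)]
```

View pics/v3.png

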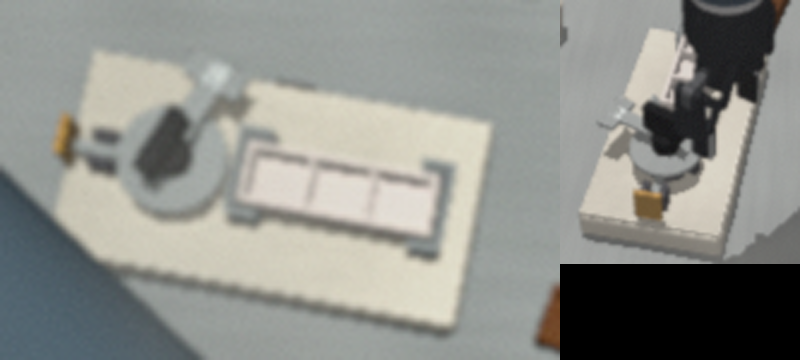

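The mould lies squarely in the nest, between both brackets in the top view. Next I'll get the bar angle and grip the knob.

```bash
python3 - <<'E'
from h import *
f=lambda x,y:(( x+.5)/4-.5+165,(y+.5)/4-.5+155)
k=p2w('top',(206.3,191.9),.121);print('grip net',k)
ft=p2w('top',f(215,78),.098);K=np.array([.573,.2215])
print('foot',ft,'angle',np.arctan2(*(ft[:2]-K)[::-1])%np.pi,np.hypot(*(ft[:2]-K)))
# bar ends (dark) via minAreaRect
im=cv2.imread('pics/top3.png')[175:208,190:225];g=cv2.resize(im.max(2),None,fx=6,fy=6,interpolation=2)
m=(g<85).astype('u1');r=cv2.minAreaRect(np.argwhere(m)[:,::-1].astype('f4'));print(r)
b=cv2.boxPoints(r)/6+[190,175]; w=np.array([p2w('top',q,.125)[:2] for q in b]);print(w.round(4).tolist(),w.mean(0))
e=[w[1]-w[0],w[2]-w[1]];e=max(e,key=np.linalg.norm);print('bar yaw',np.arctan2(e[1],e[0])%np.pi,[1.457+1.2,1.457+1.3])
for y in(2.7,1.0):print(np.round(inverse_kinematics([.573,.2215,.2],down(y)),2))
E
```

```text
grip net [0.56985417 0.21878128 0.121     ]
foot [0.6305871  0.19414448 0.098     ] angle 2.698120936870516 0.06375420738139438
((82.14317321777344, 115.77006530761719), (80.35162353515625, 141.77247619628906), 51.89242172241211)
[[0.5531, 0.2611], [0.5987, 0.214], [0.5699, 0.1878], [0.5249, 0.2349]] [0.56164231 0.2244615 ]
bar yaw 2.339182189110392 [2.657, 2.757]
[ 0.16  0.48 -0.76  1.7   0.36  1.11  0.42]
[-0.07  0.4  -0.45  1.71  0.2   1.07 -1.16]
```

```bash
python3 - <<'E'
from h import *
move_gripper(.05)
move_ptp([.573,.2215,.19],down(2.70))
movel([.573,.2215,.122],speed=.12);pause(.2)
f0=np.array(read_ft_force());t0=np.array(read_ft_torque());np.save('ft0.npy',[f0,t0]);print(f0.round(2),t0.round(3))
move_gripper(0.0,20);pause(.2)
print(read_finger_gap(),read_eef_pos(),(np.array(read_ft_force())-f0).round(2),(np.array(read_ft_torque())-t0).round(3))
q=np.array(read_qpos());np.save('q0.npy',q);print(q.round(3))
for i in range(11):
    q[6]-=.05;move_j(q)
    print(round(i*.05+.05,2),round(read_qpos()[6]-np.load('q0.npy')[6],3),(np.array(read_ft_force())-f0).round(1),(np.array(read_ft_torque())-t0).round(3),round(read_finger_gap(),4))
    if abs(np.array(read_ft_torque())-t0)[2]>.5: break
print(read_time_s(),read_eef_pos())
E
```

```text
[ 0.55 -0.37 -0.71] [0.006 0.011 0.015]
0.01323859221979214 [0.57469792 0.22473884 0.12299401] [ 3.69  5.83 -2.1 ] [ 0.579 -0.616  0.039]
[ 0.12   0.567 -0.714  1.756  0.435  0.976  0.367]
0.05 -0.049 [ 0.4  2.3 -1. ] [-0.098 -0.044 -0.062] 0.0136
0.1 -0.098 [ 0.9  2.8 -0.5] [-0.021 -0.164 -0.031] 0.0136
0.15 -0.148 [ 2.3  2.9 -1.7] [ 0.02  -0.156 -0.022] 0.0137
0.2 -0.198 [ 2.4  3.6 -1.7] [ 0.068 -0.281 -0.055] 0.0137
0.25 -0.248 [ 2.   4.3 -2.8] [ 0.265 -0.48  -0.025] 0.0136
0.3 -0.298 [ 2.8  3.2 -2.7] [ 0.224 -0.493 -0.128] 0.0134
0.35 -0.348 [ 3.2  5.2 -3.8] [ 0.274 -0.509 -0.043] 0.0137
0.4 -0.398 [ 4.6  4.3 -4.2] [ 0.351 -0.52  -0.013] 0.0133
0.45 -0.448 [ 3.9  4.  -4.4] [ 0.361 -0.488 -0.179] 0.0139
0.5 -0.498 [ 3.4  4.3 -3.5] [ 0.443 -0.545  0.014] 0.0137
0.55 -0.548 [ 4.3  4.8 -3.8] [ 0.503 -0.622 -0.036] 0.0134
19.9 [0.57542336 0.22562865 0.12301282]
```

```bash
cat >> h.py <<'E'
def ftz(n=8):
    a=[]
    for _ in range(n): pause(.02);a.append(np.r_[read_ft_force(),read_ft_torque()])
    f0=np.load('ft0.npy').ravel();return np.mean(a,0)-f0
def flag(c):
    roi={'top':(172,180,190,203),'side':(235,270,262,298)}[c];x0,y0,x1,y1=roi
    im=read_camera(c)[y0:y1,x0:x1].astype(float);w=np.clip(im[...,0]-im[...,2]-30,0,None)
    if w.sum()<50:return None
    yy,xx=np.mgrid[y0:y1,x0:x1];return np.round([(w*xx).sum()/w.sum(),(w*yy).sum()/w.sum(),w.sum()/100],2).tolist()
E
python3 - <<'E'
from h import *
for c in('top','side'): print(c,flag(c),flag(c))
q0=np.load('q0.npy');q=q0.copy();a=.55
print(ftz().round(2))
while a<.85:
    a+=.03;q[6]=q0[6]-a;move_j(q);f=ftz(6)
    print(round(a,2),round(q0[6]-read_qpos()[6],3),f[:3].round(1),f[3:].round(3),flag('top'),flag('side'))
    if abs(f[5])>.3: break
print(read_time_s())
snap('top','top4');snap('side','side4')
a=cv2.imread('pics/top4.png')[155:245,165:305];a=cv2.resize(a,(560,360),interpolation=2)
b=cv2.imread('pics/side4.png')[200:310,210:310];b=cv2.resize(b,None,fx=2.4,fy=2.4,interpolation=2)
o=np.zeros((360,800,3),'u1');o[:,:560]=a;o[:264,560:800]=b;cv2.imwrite('pics/v4.png',o)
E
```

```text
top [179.76, 189.03, 10.51] [179.76, 189.02, 10.62]
side [246.0, 284.0, 36.98] [246.0, 283.98, 36.92]
[ 4.48  4.82 -3.99  0.45 -0.59 -0.02]
0.58 0.578 [ 4.5  4.7 -4.5] [ 0.463 -0.6   -0.082] [179.71, 189.01, 10.48] [246.0, 284.01, 36.7]
0.61 0.608 [ 4.9  5.2 -4.5] [ 0.475 -0.614 -0.1  ] [179.71, 189.03, 10.37] [246.06, 284.09, 36.56]
0.64 0.638 [ 4.5  5.3 -4.7] [ 0.483 -0.657 -0.035] [179.71, 189.03, 10.59] [246.03, 284.16, 36.12]
0.67 0.668 [ 5.1  4.9 -5.1] [ 0.491 -0.657  0.018] [179.71, 188.98, 10.41] [246.01, 284.21, 36.26]
0.7 0.698 [ 5.   5.2 -4.9] [ 0.519 -0.675 -0.092] [179.71, 189.03, 10.54] [246.02, 284.19, 36.27]
0.73 0.728 [ 5.3  5.2 -4.9] [ 0.53  -0.722  0.039] [179.67, 188.94, 10.96] [245.98, 284.23, 36.43]
0.76 0.758 [ 5.4  5.  -5. ] [ 0.586 -0.731 -0.036] [179.69, 188.98, 10.43] [246.05, 284.29, 36.03]
0.79 0.788 [ 5.3  5.4 -5.2] [ 0.585 -0.747  0.068] [179.67, 188.97, 10.95] [245.98, 284.22, 36.31]
0.82 0.818 [ 5.6  5.2 -5.5] [ 0.686 -0.78  -0.124] [179.63, 188.89, 10.36] [245.99, 284.21, 36.42]
0.85 0.848 [ 5.6  5.4 -5.9] [ 0.66  -0.781 -0.013] [179.63, 188.9, 10.39] [246.0, 284.23, 36.5]
24.7333
```

View pics/v4.png

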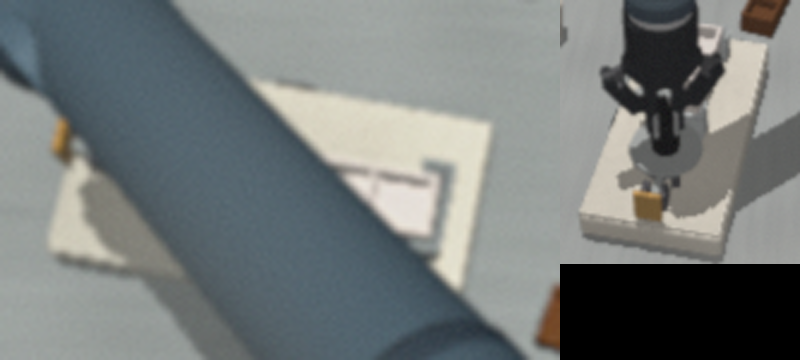

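Tongue is swinging over the nest, and both cameras see the brass flag stably to about 0.1 px, so it serves as the drop detector. Continuing.

```bash
python3 - <<'E'
from h import *
q0=np.load('q0.npy');q=q0.copy();a=.85
r=flag('side')[1]
while a<1.75:
    a+=.025;q[6]=q0[6]-a;move_j(q);f=ftz(4);s=flag('side');t=flag('top')
    print(round(a,3),f[:3].round(1),f[3:].round(2),round(read_effort()[6],2),t and t[:2],s)
    if abs(f[5])>.3 or s is None or s[1]<r-.35: print('event');break
print(read_time_s())
E
```

```text
0.875 [ 5.5  5.2 -5.6] [ 0.67 -0.81 -0.01] -0.02 [179.58, 188.94] [245.96, 284.24, 36.21]
0.9 [ 5.5  5.3 -5.6] [ 0.71 -0.83 -0.03] 0.03 [179.57, 188.89] [245.96, 284.24, 36.35]
0.925 [ 6.2  5.6 -6.3] [ 0.65 -0.86  0.02] -0.05 [179.58, 188.89] [245.97, 284.28, 36.06]
0.95 [ 6.4  5.5 -5.8] [ 0.7  -0.88 -0.08] 0.07 [179.59, 188.88] [245.98, 284.27, 36.29]
0.975 [ 6.2  5.5 -6.3] [ 0.74 -0.9  -0.11] 0.09 [179.73, 188.94] [246.07, 284.1, 36.23]
1.0 [ 6.3  5.7 -5.9] [ 0.81 -0.93 -0.33] 0.32 [180.19, 189.27] [246.31, 283.73, 35.62]
event
27.3833
```

The follower has begun to drop: the flag moved 0.6 px and the knob now pulls clockwise by 0.33 N m. Following it in fine steps.

```bash
python3 - <<'E'
from h import *
q0=np.load('q0.npy');q=q0.copy();a=1.0
prev=None
while a<1.11:
    a+=.012;q[6]=q0[6]-a;move_j(q);f=ftz(8);s=flag('side');t=flag('top')
    print(round(a,3),round(q0[6]-read_qpos()[6],3),f[:3].round(1),f[3:].round(2),round(read_effort()[6],2),t,s)
    if f[5]>.12: print('wall');break
    if prev and t and abs(t[0]-prev[0])<.03 and abs(s[1]-prev[1])<.03: print('settled');break
    prev=[t[0],s[1]]
print(read_time_s())
E
```

```text
1.012 1.011 [ 6.   5.7 -6.4] [ 0.79 -0.93 -0.26] 0.23 [180.24, 189.31, 10.03] [246.35, 283.61, 35.93]
1.024 1.022 [ 6.4  5.6 -6.4] [ 0.78 -0.93 -0.16] 0.14 [180.23, 189.37, 9.53] [246.34, 283.54, 36.63]
1.036 1.034 [ 6.6  5.7 -6.3] [ 0.77 -0.94 -0.15] 0.11 [180.44, 189.47, 9.59] [246.34, 283.44, 35.82]
1.048 1.046 [ 6.4  5.8 -6.2] [ 0.8  -0.95 -0.13] 0.1 [180.61, 189.52, 9.71] [246.4, 283.36, 35.9]
1.06 1.058 [ 6.4  5.6 -6.7] [ 0.77 -0.99 -0.11] 0.09 [180.74, 189.66, 10.09] [246.46, 283.13, 35.98]
1.072 1.07 [ 6.8  5.9 -6.5] [ 0.77 -0.94 -0.12] 0.08 [180.86, 189.67, 9.31] [246.53, 282.96, 35.87]
1.084 1.082 [ 7.   5.9 -6.5] [ 0.78 -1.01 -0.09] 0.08 [181.0, 189.79, 8.94] [246.58, 282.81, 36.27]
1.096 1.094 [ 6.8  6.1 -6.5] [ 0.77 -1.01 -0.1 ] 0.06 [181.07, 189.77, 8.34] [246.66, 282.83, 35.44]
1.108 1.106 [ 6.4  5.6 -6.6] [ 0.75 -1.03 -0.04] 0.04 [181.19, 189.82, 8.26] [246.67, 282.73, 35.43]
1.12 1.118 [ 7.1  5.8 -6.9] [ 0.78 -1.   -0.04] 0.02 [181.19, 189.81, 8.21] [246.7, 282.73, 35.53]
settled
32.2167
```

```bash
python3 - <<'E'
from h import *
q0=np.load('q0.npy');q=q0.copy();a=1.12
for i in range(2):
    a+=.01;q[6]=q0[6]-a;move_j(q);f=ftz(8);s=flag('side');t=flag('top')
    print(round(a,3),f[:3].round(1),f[3:].round(2),round(read_effort()[6],2),t,s)
    if f[5]>.06:break
move_gripper(.06);pause(.2);print(read_finger_gap(),flag('top'),flag('side'))
p=np.array(read_eef_pos());movel(p+[0,0,.08],speed=.15)
move_ptp([.50,.33,.27],down(1.5));pause(.3)
print(flag('top'),flag('side'),read_ft_force(),read_time_s())
snap('top','top5');snap('side','side5')
a=cv2.imread('pics/top5.png')[155:245,165:305];a=cv2.resize(a,(560,360),interpolation=2)
b=cv2.imread('pics/side5.png')[200:310,210:310];b=cv2.resize(b,None,fx=2.4,fy=2.4,interpolation=2)
o=np.zeros((360,800,3),'u1');o[:,:560]=a;o[:264,560:800]=b;cv2.imwrite('pics/v5.png',o)
print([(np.round(d['at'],1).tolist(),round(d['confidence'],2)) for d in tip_of('top','follower')+tip_of('top','mould_center')])
# px per mm at flag
import numpy as np
P=np.array([.5597+.2*np.cos(1.457),.098+.2*np.sin(1.457),.077]);d=np.array([np.cos(1.457),np.sin(1.457),0])*.001
print('px/mm',w2p('top',P-d)-w2p('top',P),w2p('side',P-d)-w2p('side',P))
E
```

```text
1.13 [ 7.2  5.6 -6.7] [ 0.81 -1.03 -0.04] 0.01 [181.2, 189.8, 8.03] [246.71, 282.7, 35.85]
1.14 [ 6.8  5.7 -6.8] [ 0.81 -1.04  0.01] -0.02 [181.21, 189.86, 8.17] [246.71, 282.67, 35.71]
0.06009380666435849 [181.16, 190.06, 7.48] [246.71, 282.68, 35.63]
[181.64, 188.26, 12.3] [246.7, 282.7, 36.6] [-0.46201497  0.00176188 -0.10247769] 35.7083
[([201.2, 196.2], 0.57), ([322.7, 243.1], 0.91), ([251.2, 202.7], 0.86), ([421.1, 230.5], 0.82), ([337.7, 297.2], 0.7), ([251.9, 272.2], 0.64)]
px/mm [0.33502891 0.06096533] [ 0.0971064  -0.30575842]
```

View pics/v5.png

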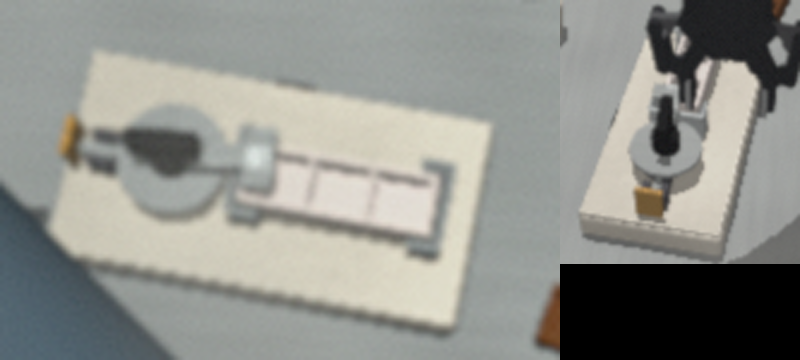

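The flag moved in about 5 mm, plateaued and stayed put after release. The tongue lies along the nest over the mould and the gripper is clear, so I'm handing in.

```bash
python3 -c "
from bench import *
sign_off();print(read_time_s())"
```

```text
the job is handed in; nothing more can be done
the job is handed in; nothing more can be done
```

The long white mould is in the nest and locked. I turned the knob about 1.14 rad clockwise until the follower dropped in, let go, and handed the job in at about 36 s.

- **Placing:** the mould touched down at TCP height 0.085 m, as expected for seated. The contact force was about 10 N. The later pictures show it flat and square in the nest.
- **Locking:** in the side camera the flag moved in about 5 mm, levelled off, and stayed put after I let go. The knob torque fell from −0.33 N m at the start of the drop to about zero, so the far wall was never leaned on.
- **Final state:** the tongue lies over the mould and the gripper is clear. I did not measure the short mould and the other utensils again at the end. The arm never went down near them.
- **Disagreements:**
  - The networks, the outline fits and the corner readings differed by up to 9 mm. I used a middle value, and the nest's flare and the contact forces settled the rest.
  - An automatic measurement of the grip bar's angle was wrong (2.34 rad), so I used the tongue direction, 2.70 rad.
  - Gripping the knob showed my estimate of its axis was about 3 mm off. This left a steady side force of about 6–7 N per axis while turning.

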